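# Find the rattling tin and hold it out over the serving board

## Robot

A 6-joint arm with a two-finger parallel gripper is mounted at the origin on the work surface. World frame = base frame: x ahead of the robot, y to its left, z up, the work surface at z = 0. Lengths are in m, angles in rad, forces in N, time in s.
With the tool pointing down it reaches from about 0.4 to 0.925 m from the base axis. Payload 3.4 kg.
Tool frame: the origin (TCP) lies on the mounting face of the last link; the fingertips stand 173 mm ahead of it and the grasp point (between the pads) lies 155 mm ahead of it (r.tips_ahead is the distance from the TCP to the fingertips, in m); z points along the fingers, x is the direction in which the jaws open and shut, and the axes are right-handed (so a half turn about z gives the same grasp; the last joint's range is limited). The gripper opens to 85 mm and grips with 20 to 120 N. Pads are 22 mm wide; open, the fingers measure 114 mm over their backs; the gripper's body (76 mm by 85 mm) begins 54 mm behind the grasp point. The pads swing forward as they close: fully open they stand 13 mm farther back than shut.
Start: joints at [-1.262, 0.307, 1.506, -0, 1.328, -0.073], TCP at [0.214, -0.534, 0.405] pointing down, gripper open.
Joint ranges: [-3.12, 3.12], [-1.05, 2.28], [0.14, 2.33], [-1.42, 4.57], [0.1, 2.73], [-2.68, 2.68]. Speed limits (rad/s): [2.57, 2.57, 3.14, 3.14, 3.14, 3.14].

## Interface

Orientations are given as a unit quaternion [w, x, y, z].
In Python, from station import r gives the robot as it stands.
- The arm moves only by the tool servo_tool, never from a script. Its argument "deltas" is a list that holds one entry, the list of rows, each a list of 7 numbers: the shift along the tool's x, y, z in mm, then the turn, a rotation vector about the tool's x, y, z in rad, then the closure in counts, from 0 (fully open) to 255 (shut). A call has 1 to 10 rows; each row shifts and turns the commanded pose from where the row before left it, along the tool's axes as they then stand; what a row does not reach is not made up. A row lasts 1/12 s, in which the tool goes at most 41.7 mm and 7.16 degrees, less where a joint would pass 70% of its speed; a pose out of reach is approached as far as the arm can. A call is refused whole if a number of a shift passes 41.7 or a number of a turn 0.125, either way. A call with a gripper value outside its range is refused whole. The fingers move at their own pace and stop on an object; "newtons" is the grip in N (left out, the last holds). Time passes only in rows, so rows that do not move let the fingers close. It gives the time, the measured TCP pose, the force and the opening at its end, in the units of the state.
- r.state(): the state, without advancing time (a new reading comes with each control period).
- r.camera(name): name is "side" or "top" or "wrist"; returns a dict with "frame" (420x560x3 uint8, red, green, blue), "camera_matrix" (3x3 intrinsics, pixels), "rvec" (rotation vector, rad) and "tvec" (3), from world to camera coordinates, as OpenCV has them. Camera axes: x right, y down, z forward; pixel columns grow to the right and rows downward; lengths in m; the calibration is good to about 2 mm. A picture is of the moment at which its call begins. There is no depth.
- r.hand_in(): hands the job in, once; it reports no verdict.
The state is a dict: "time_s": time; "joint_positions": joint angles; "joint_vel": joint speeds; "joint_torque": joint torques, N m; "eef_pos": TCP position; "tool_rot": TCP orientation; "wrist_force": force on the tool from outside, world axes, zero at the start; "moment": the same for the moment, N m; "opening": finger opening in m.
Only numpy, scipy, OpenCV 4.12 (cv2) and the standard library are available. Lean on these libraries where they do the work, as an engineer would, in place of code of your own. Each camera call takes 0.05 s, during which the arm holds its last target. There are 200 camera calls.

## Task

A loose steel ball has been sealed into one of the three oblong gift tins on the wire rack. Working from the robot's left to its right, lift each of the three tins clear of the rack and give it a brisk shake, each time setting it back upright where it stood (the last one need not be set back if it is the one that rattles), and leave the cakes and the other things on the counter where they are. Then take the tin that rattles and hold it out, upright and still, about 10 cm above the middle of the round serving board, and finish while holding it there, with the other two tins standing back in their places.

Things in the scene. Friction and masses are not known exactly. Their poses are not given: they have to be found in the camera images.
- tin_a: one of three sealed loaf-shaped tins that look alike: plain bare metal, 120 mm long (its x), 62 mm wide (its y), 62 mm high, lid fixed, flat sides without a lip; 0.1 to 0.9 kg in all, packed tight except for the one that rattles. Origin at the centre of its underside, z up, x along its length. Which tin rattles and how heavy each one is are drawn anew each time; looks and weight do not tell.
- tin_b: one of three sealed loaf-shaped tins that look alike: plain bare metal, 120 mm long (its x), 62 mm wide (its y), 62 mm high, lid fixed, flat sides without a lip; 0.1 to 0.9 kg in all, packed tight except for the one that rattles. Origin at the centre of its underside, z up, x along its length. Which tin rattles and how heavy each one is are drawn anew each time; looks and weight do not tell.
- tin_c: one of three sealed loaf-shaped tins that look alike: plain bare metal, 120 mm long (its x), 62 mm wide (its y), 62 mm high, lid fixed, flat sides without a lip; 0.1 to 0.9 kg in all, packed tight except for the one that rattles. Origin at the centre of its underside, z up, x along its length. Which tin rattles and how heavy each one is are drawn anew each time; looks and weight do not tell.
- rack: fixed wooden tray with wires, 220 mm (its x) by 520 mm (its y), tops 36 mm over the table; origin under its centre. In the rattling tin a loose steel ball (42 mm, 0.3 kg) has 70 mm of play lengthwise, 12 across, 11 up: a brisk shake (0.5 m/s) along the tin's length that stops short throws it to one end, where it stays, so the moment at the wrist shifts by about 0.2 N m between the two ends.
- place_left (a point): point on the rack, at the height of the wires' tops (36 mm over the table), within 22 mm of which the left (most +y) tin (as the robot sees them) stands at the start; the places are 150 mm apart along the rack's y axis
- place_middle (a point): point on the rack, at the height of the wires' tops (36 mm over the table), within 22 mm of which the middle tin (as the robot sees them) stands at the start; the places are 150 mm apart along the rack's y axis
- place_right (a point): point on the rack, at the height of the wires' tops (36 mm over the table), within 22 mm of which the right (most -y) tin (as the robot sees them) stands at the start; the places are 150 mm apart along the rack's y axis
- board_top (a point): centre of the upper face, 12 mm over the table, of a fixed round dark wooden serving board 100 mm across, beyond the rack on the customers' side; z up
- cake_plain: golden round cake, 44 mm across, 32 mm high, on the robot's edge of the rack between two tins; bystander; origin under its centre
- cake_choc: dark round cake, 44 mm across, 32 mm high, on the robot's edge of the rack between two tins; bystander; origin under its centre
- jam_jar: jam jar 64 mm across, 85 mm high; bystander; origin under its centre
- cup: white mug 76 mm across, 75 mm high; bystander; origin under its centre
- marker: black marker pen 130 mm long, 13 mm thick, lying on the table; bystander
- tongs: steel pastry tongs 240 mm long, 22 mm high, lying on the table; bystander
There are look-alikes about, which are no part of the job. Leave any pink look-alike of the part that bears board_top alone.

How it is judged:
By the outcome, as a careful person would: the job done as asked, in the order asked, and still so for the second after the job is handed in, while the arm keeps its last pose, push and grip.
It also fails if it takes over 72 s, if anything falls off the work surface, if the arm or the gripper's body presses on something with over 40 N, if the wrist force passes 120 N, or if a joint passes its speed limit or range.

## Working session

There is one attempt and no reset: what is moved stays moved. The work goes in short steps, Python scripts to look and compute and a tool call to move; the robot and the scene stay as the last step left them, time stands still between calls to the robot, and variables do not carry over. Pictures are saved under pics/ and viewed, about 8 in all and at most 12, crops included, and the job is handed in when it is done.

Besides the shell and the picture viewer there is one more tool, called after ">>>" by a JSON object that holds its "fn" and its "kwargs", one argument or row to a line. servo_tool: Moves the arm, as the interface text tells. Its arguments: {"type":"object","properties":{"deltas":{"type":"array","items":{"type":"array","items":{"type":"array","items":{"type":"number"}}}},"newtons":{"type":"number"}},"required":["deltas"]}

```bash
mkdir -p pics; python3 - <<'E'
from station import r
import cv2
for n in("top","side"):
    c=r.camera(n);cv2.imwrite(f"pics/{n}0.png",c["frame"][:,:,::-1])
    print(n,c["camera_matrix"].tolist(),c["rvec"],c["tvec"])
print(r.state(),r.tips_ahead)
E
```

```text
top [[402.88100090514746, 0.0, 277.6631083106785], [0.0, 402.88100090514746, 216.3338387984468], [0.0, 0.0, 1.0]] [ 2.17957941 -2.02850073  0.21896986] [-0.04130615  0.5516256   0.88091228]
side [[381.9146538617656, 0.0, 279.432377945079], [0.0, 381.9146538617656, 211.18314098026744], [0.0, 0.0, 1.0]] [ 0.76487825 -2.37656448  1.39080338] [0.45244973 0.21911168 0.81184774]
{'time_s': 0.1, 'joint_positions': array([-1.26249384e+00,  3.07480013e-01,  1.50758156e+00,  9.82409252e-06,
        1.32840107e+00, -7.34708456e-02]), 'joint_vel': array([ 0.0014859 , -0.0012167 , -0.00264873,  0.00028053, -0.00016483,
        0.00100313]), 'joint_torque': array([ 3.53884825e-04, -4.58531463e+01, -2.52607709e+01, -1.33714493e-04,
        5.56717016e-03, -8.55232003e-06]), 'eef_pos': array([ 0.21412126, -0.53329392,  0.40386863]), 'tool_rot': array([-5.82879268e-04,  8.28421186e-01, -5.60104869e-01, -7.31083419e-04]), 'wrist_force': array([-0.26314331,  0.1200078 , -1.41941006]), 'moment': array([-0.03652556,  0.00312822,  0.08747426]), 'opening': 0.08524092224711935} 0.1734
```

View pics/top0.png

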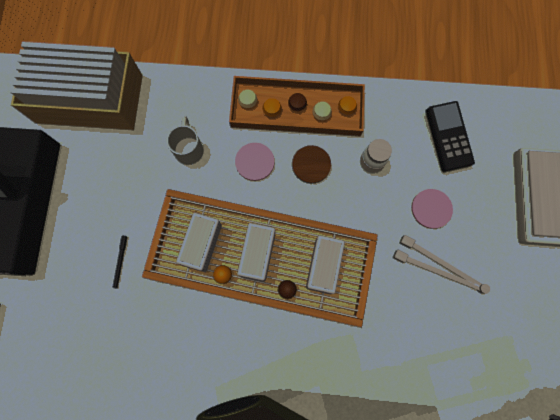

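View pics/side0.png

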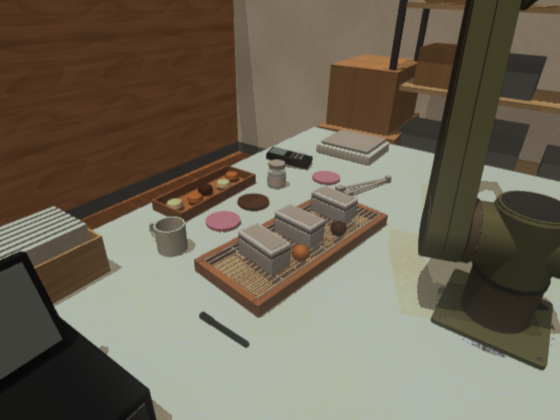

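```bash
cat >h.py <<'E'
from station import r
import cv2, numpy as np
def ray(c,px,z):
    R=cv2.Rodrigues(np.array(c["rvec"],float))[0];t=np.array(c["tvec"],float).ravel()
    p=np.atleast_2d(np.array(px,float));K=c["camera_matrix"]
    d=(np.linalg.inv(K)@np.c_[p,np.ones(len(p))].T).T@R
    o=-R.T@t
    return o+d*((z-o[2])/d[:,2])[:,None]
def rows(goal,yaw=None):
    "offset to goal TCP (m) in tool axes (mm), and turn about tool z needed for jaw axis at world yaw"
    from scipy.spatial.transform import Rotation as Ro
    s=r.state();q=s["tool_rot"];R=Ro.from_quat([q[1],q[2],q[3],q[0]]).as_matrix()
    d=R.T@(np.array(goal)-s["eef_pos"])*1000
    out=[d.round(1)]
    # tilt to make tool z = -Z, as rotvec in tool axes
    a=np.cross(R[:,2],[0,0,-1]);out.append((R.T@a).round(4))
    if yaw is not None:
        j=np.arctan2(R[1,0],R[0,0]);e=(yaw-j+np.pi/2)%np.pi-np.pi/2
        out.append(round(-e,4))
    return out
E
python3 - <<'E'
from h import *
c=r.camera("top");f=c["frame"]
rc=[(171,191),(377,235),(363,324),(145,278)]
print("rack",ray(c,rc,.036).round(3).tolist())
hsv=cv2.cvtColor(f,cv2.COLOR_RGB2HSV)
for p in[(198,241),(257,252),(326,264)]:print(f[p[1],p[0]],hsv[p[1],p[0]])
roi=np.zeros(f.shape[:2],np.uint8);cv2.fillPoly(roi,[np.array(rc)],255)
m=((hsv[...,1]<60)&(hsv[...,2]>120)&(roi>0)).astype(np.uint8)*255
m=cv2.morphologyEx(m,cv2.MORPH_OPEN,np.ones((3,3)))
vis=cv2.resize(f[170:340,130:390],None,fx=3,fy=3)[:,:,::-1].copy()
for k in cv2.findContours(m,0,2)[0]:
    if cv2.contourArea(k)<300:continue
    w=ray(c,k[:,0,:],.098)[:,:2]
    (cx,cy),sz,an=cv2.minAreaRect((w*1000).astype(np.float32))
    print("tin",cx,cy,sz,an)
    b=cv2.boxPoints(cv2.minAreaRect(k));cv2.polylines(vis,[((b-[130,170])*3).astype(int)],True,(0,0,255),1)
d=((f.astype(int).max(2)<120)).astype(np.uint8)
for n,p,z in[("board",(311,164),.012),("pink",(255,161),.012),("plain",(222,273),.068),("choc",(287,289),.068),("jar",(377,152),.085),("cup",(185,140),.075)]:
    print(n,ray(c,p,z).round(3))
dm=((hsv[...,2]<130)).astype(np.uint8)[140:190,285:340]
k=max(cv2.findContours(dm,0,2)[0],key=cv2.contourArea);(e,s,a)=cv2.fitEllipse(k);print("board fit",e[0]+285,e[1]+140,s,ray(c,(e[0]+285,e[1]+140),.012))
cv2.imwrite("pics/m.png",vis)
E
```

```text
rack [[0.602, 0.261, 0.036], [0.53, -0.239, 0.036], [0.324, -0.212, 0.036], [0.39, 0.295, 0.036]]
[131 135 122] [ 39  25 135]
[131 133 121] [ 35  23 133]
[131 127 115] [ 23  31 131]
tin 447.5142822265625 -114.69155883789062 (58.83683776855469, 116.54764556884766) 81.777099609375
tin 464.5988464355469 40.347511291503906 (59.03377914428711, 116.53683471679688) 82.669677734375
tin 477.7260437011719 171.80555725097656 (58.71161651611328, 116.47798919677734) 77.2985610961914
board [[ 0.704 -0.075  0.012]]
pink [[0.702 0.066 0.012]]
plain [[0.413 0.113 0.068]]
choc [[ 0.388 -0.034  0.068]]
jar [[ 0.719 -0.224  0.085]]
cup [[0.72  0.233 0.075]]
board fit 311.27919578552246 164.44289016723633 (38.47088623046875, 40.316551208496094) [[ 0.70326647 -0.07599736  0.012     ]]
```

View pics/m.png

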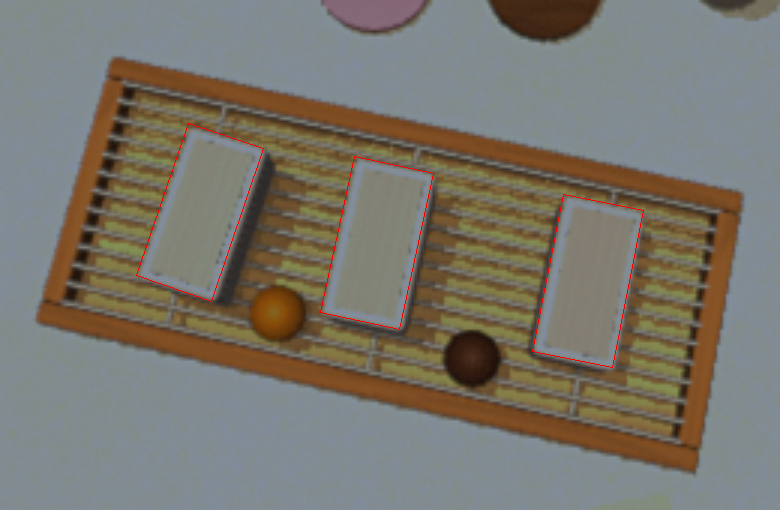

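>>> {"fn": "servo_tool", "kwargs": {
  "deltas": [
    [[-19,-33,0,0,0,0,0],[-19,-33,0,0,0,0,0],[-19,-33,0,0,0,0,0],[-19,-33,0,0,0,0,0],[-19,-33,0,0,0,0,0],[-19,-33,0,0,0,0,0],[-19,-33,0,0,0,0,0],[-19,-33,0,0,0,0,0],[-19,-33,0,0,0,0,0],[-19,-33,0,0,0,0,0]]
  ],
  "newtons": 100
}}

```text
time_s: 0.98
eef_pos: [0.4503, -0.2326, 0.4046]
tool_rot: [0.0, 0.828, -0.56, -0.0]
wrist_force: [1.3, -0.1, 0.8]
opening: 0.0852
```

>>> {"fn": "servo_tool", "kwargs": {
  "deltas": [
    [[0,0,0,0,0,0.121,0],[0,0,0,0,0,0.121,0],[0,0,0,0,0,0.121,0],[0,0,0,0,0,0.121,0],[0,0,0,0,0,0.12,0],[-39,0,5,0,0,0,0],[-39,0,5,0,0,0,0],[-39,0,5,0,0,0,0],[-39,0,5,0,0,0,0],[-39,0,5,0,0,0,0]]
  ]
}}

```text
time_s: 1.82
eef_pos: [0.4925, -0.0425, 0.3794]
tool_rot: [-0.0, -0.624, 0.781, 0.0]
wrist_force: [0.6, 0.3, -0.7]
opening: 0.0852
```

```bash
python3 -c "
from h import *
print(r.state());print(rows([.478,.172,.300],np.radians(77.3)))"
```

```text
{'time_s': 1.8167, 'joint_positions': array([-1.71643899e-01,  2.17214316e-01,  1.70615854e+00,  6.07262563e-06,
        1.21840572e+00,  1.62211968e+00]), 'joint_vel': array([ 0.95749721,  0.12603947, -0.0099157 , -0.0020311 , -0.13138839,
        0.94220597]), 'joint_torque': array([-4.60090488e+00, -4.03677964e+01, -2.24190205e+01,  2.98136577e-02,
        4.33706325e-01, -9.96548049e-01]), 'eef_pos': array([ 0.4925254 , -0.04254859,  0.37936653]), 'tool_rot': array([-5.95329642e-05, -6.24048698e-01,  7.81385445e-01,  7.14603763e-05]), 'wrist_force': array([ 0.62641882,  0.26220439, -0.69941964]), 'moment': array([ 0.04085656, -0.0459626 , -0.0187002 ]), 'opening': 0.08522039317604574}
[array([-206. ,   61.6,   79.4]), array([ 0.0002, -0.    , -0.    ]), np.float64(-0.0013)]
```

>>> {"fn": "servo_tool", "kwargs": {
  "deltas": [
    [[-34,10,13,0,0,0,0],[-34,10,13,0,0,0,0],[-34,10,13,0,0,0,0],[-34,10,13,0,0,0,0],[-34,10,13,0,0,0,0],[-34,10,13,0,0,0,0],[0,0,0,0,0,0,0],[0,0,0,0,0,0,0]]
  ]
}}

```text
time_s: 2.48
eef_pos: [0.4784, 0.1697, 0.3007]
tool_rot: [-0.001, -0.626, 0.78, 0.0]
wrist_force: [-0.7, -0.9, 0.2]
opening: 0.0855
```

```bash
python3 -c "
from h import *
print(r.state()['eef_pos'],r.state()['moment'],rows([.478,.172,.225],np.radians(77.3)))
cv2.imwrite('pics/w1.png',r.camera('wrist')['frame'][:,:,::-1])"
```

```text
[0.47835544 0.16967312 0.30067661] [-0.04028672 -0.01164072  0.01973937] [array([-2.3,  0.7, 75.7]), array([ 0.0021, -0.0013, -0.    ]), np.float64(0.0036)]
```

View pics/w1.png

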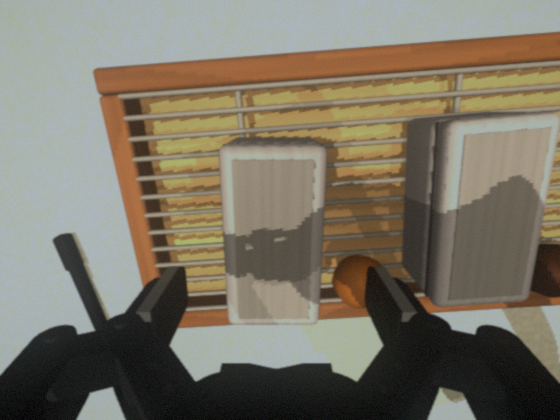

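>>> {"fn": "servo_tool", "kwargs": {
  "deltas": [
    [[-2,1,25,0,0,0,0],[0,0,25,0,0,0,0],[0,0,18,0,0,0,0],[0,0,8,0,0,0,0],[0,0,0,0,0,0,255],[0,0,0,0,0,0,255],[0,0,0,0,0,0,255],[0,0,0,0,0,0,255],[0,0,0,0,0,0,255],[0,0,0,0,0,0,255]]
  ],
  "newtons": 100
}}

```text
time_s: 3.37
eef_pos: [0.4792, 0.17, 0.2269]
tool_rot: [0.001, -0.624, 0.781, -0.001]
wrist_force: [0.8, -3.3, 4.2]
opening: 0.0608
```

```bash
python3 -c "
from h import *
s=r.state();print(s['time_s'],s['opening'],s['eef_pos'],s['wrist_force'],s['moment'],s['tool_rot'])"
```

```text
3.3667 0.06081709428943264 [0.4792025  0.17001721 0.22685208] [ 0.76259575 -3.28195071  4.15714295] [-0.3816051   0.0140453  -0.09576401] [ 0.00096834 -0.62440737  0.78109781 -0.00083884]
```

>>> {"fn": "servo_tool", "kwargs": {
  "deltas": [
    [[0,0,-10,0,0,0,255],[0,0,-25,0,0,0,255],[0,0,-30,0,0,0,255],[0,0,-30,0,0,0,255],[0,0,-20,0,0,0,255],[0,0,-5,0,0,0,255],[0,0,0,0,0,0,255],[0,0,0,0,0,0,255]]
  ]
}}

```text
time_s: 4.03
eef_pos: [0.4777, 0.1702, 0.345]
tool_rot: [-0.001, -0.624, 0.781, 0.0]
wrist_force: [-0.1, -0.5, -5.3]
opening: 0.061
```

>>> {"fn": "servo_tool", "kwargs": {
  "deltas": [
    [[0,-41,0,0,0,0,255],[0,-41,0,0,0,0,255],[0,-41,0,0,0,0,255],[0,0,0,0,0,0,255],[0,0,0,0,0,0,255],[0,0,0,0,0,0,255],[0,0,0,0,0,0,255],[0,0,0,0,0,0,255]]
  ]
}}

```text
time_s: 4.7
eef_pos: [0.597, 0.1434, 0.3446]
tool_rot: [-0.001, -0.625, 0.781, 0.001]
wrist_force: [0.4, 0.4, -3.9]
opening: 0.0613
```

```bash
cat >>h.py <<'E'
def rep():
    from scipy.spatial.transform import Rotation as Ro
    s=r.state();q=s["tool_rot"];R=Ro.from_quat([q[1],q[2],q[3],q[0]]).as_matrix()
    print(s["time_s"],"open",s["opening"].round(4),"pos",s["eef_pos"].round(4),"F",s["wrist_force"].round(2),"M_tool",(R.T@s["moment"]).round(3),"v",abs(s["joint_vel"]).max().round(3))
E
python3 -c "
from h import *
rep()"
```

```text
Traceback (most recent call last):
  File "h.py", line 24, in rep
    print(s["time_s"],"open",s["opening"].round(4),"pos",s["eef_pos"].round(4),"F",s["wrist_force"].round(2),"M_tool",(R.T@s["moment"]).round(3),"v",abs(s["joint_vel"]).max().round(3))
                             ^^^^^^^^^^^^^^^^^^
AttributeError: 'float' object has no attribute 'round'
```

>>> {"fn": "servo_tool", "kwargs": {
  "deltas": [
    [[0,41,0,0,0,0,255],[0,41,0,0,0,0,255],[0,41,0,0,0,0,255],[0,0,0,0,0,0,255],[0,0,0,0,0,0,255],[0,0,0,0,0,0,255],[0,0,0,0,0,0,255],[0,0,0,0,0,0,255]]
  ]
}}

```text
time_s: 5.37
eef_pos: [0.4796, 0.1703, 0.3462]
tool_rot: [0.001, -0.624, 0.781, -0.0]
wrist_force: [-0.2, -0.0, -4.1]
opening: 0.0609
```

```bash
python3 -c "
from h import *
rep()"
```

```text
Traceback (most recent call last):
  File "h.py", line 24, in rep
    print(s["time_s"],"open",s["opening"].round(4),"pos",s["eef_pos"].round(4),"F",s["wrist_force"].round(2),"M_tool",(R.T@s["moment"]).round(3),"v",abs(s["joint_vel"]).max().round(3))
                             ^^^^^^^^^^^^^^^^^^
AttributeError: 'float' object has no attribute 'round'
```

```bash
sed -i 's/s\["opening"\].round(4)/round(s["opening"],4)/' h.py; python3 -c "
from h import *
rep()"
```

```text
5.3667 open 0.0609 pos [0.4796 0.1703 0.3462] F [-0.17 -0.04 -4.1 ] M_tool [-0.001  0.026  0.013] v 0.008
```

>>> {"fn": "servo_tool", "kwargs": {
  "deltas": [
    [[0,-41,0,0,0,0,255],[0,-41,0,0,0,0,255],[0,-41,0,0,0,0,255],[0,0,0,0,0,0,255],[0,0,0,0,0,0,255],[0,0,0,0,0,0,255],[0,0,0,0,0,0,255],[0,0,0,0,0,0,255]]
  ]
}}

```text
time_s: 6.03
eef_pos: [0.5975, 0.1433, 0.3454]
tool_rot: [-0.001, -0.624, 0.781, 0.0]
wrist_force: [0.0, -0.2, -4.2]
opening: 0.0611
```

```bash
python3 -c "
from h import *
rep()"
```

```text
6.0333 open 0.0611 pos [0.5975 0.1433 0.3454] F [ 0.   -0.25 -4.18] M_tool [-0.002  0.023  0.001] v 0.009
```

>>> {"fn": "servo_tool", "kwargs": {
  "deltas": [
    [[0,41,0,0,0,0,255],[0,41,0,0,0,0,255],[0,41,0,0,0,0,255],[0,0,0,0,0,0,255],[0,0,0,0,0,0,255],[0,0,0,0,0,0,255],[0,0,0,0,0,0,255],[0,0,0,0,0,0,255]]
  ]
}}

```text
time_s: 6.7
eef_pos: [0.4797, 0.1703, 0.3463]
tool_rot: [0.001, -0.624, 0.781, -0.0]
wrist_force: [0.2, -0.7, -4.2]
opening: 0.061
```

```bash
python3 -c "
from h import *
rep();print(rows([.478,.172,.227],np.radians(77.3)))"
```

```text
6.7 open 0.061 pos [0.4797 0.1703 0.3463] F [ 0.23 -0.66 -4.2 ] M_tool [0.02  0.036 0.002] v 0.009
[array([ -1.2,   2.2, 119.3]), array([-0.0019,  0.0009,  0.    ]), np.float64(-0.0008)]
```

>>> {"fn": "servo_tool", "kwargs": {
  "deltas": [
    [[0,0,10,0,0,0,255],[0,0,25,0,0,0,255],[0,0,30,0,0,0,255],[0,0,30,0,0,0,255],[0,0,14,0,0,0,255],[0,0,5,0,0,0,255],[0,0,3,0,0,0,255],[0,0,2,0,0,0,255],[0,0,0,0,0,0,255]]
  ]
}}

```text
time_s: 7.45
eef_pos: [0.4791, 0.1702, 0.2274]
tool_rot: [0.001, -0.624, 0.781, -0.0]
wrist_force: [-0.6, 0.8, -4.1]
opening: 0.0613
```

>>> {"fn": "servo_tool", "kwargs": {
  "deltas": [
    [[0,0,0,0,0,0,128],[0,0,0,0,0,0,0],[0,0,0,0,0,0,0],[0,0,0,0,0,0,0],[0,0,0,0,0,0,0],[0,0,-10,0,0,0,0],[0,0,-25,0,0,0,0],[0,0,-30,0,0,0,0],[0,0,-20,0,0,0,0]]
  ]
}}

```text
time_s: 8.2
eef_pos: [0.4789, 0.1704, 0.3144]
tool_rot: [0.001, -0.624, 0.781, -0.0]
wrist_force: [0.3, -0.2, -0.4]
opening: 0.0856
```

```bash
python3 -c "
from h import *
rep();print(rows([.4646,.0403,.300],np.radians(82.7)))"
```

```text
8.2 open 0.0856 pos [0.4789 0.1704 0.3144] F [ 0.34 -0.17 -0.4 ] M_tool [ 0.078 -0.048  0.016] v 0.566
[array([130. , -14.7,  14.3]), array([-0.002 ,  0.0011,  0.    ]), np.float64(-0.0948)]
```

>>> {"fn": "servo_tool", "kwargs": {
  "deltas": [
    [[25,-3,4,0,0,0,0],[35,-4,4,0,0,0,0],[35,-4,4,0,0,0,0],[25,-3,0,0,0,0,0],[10,-1,0,0,0,0,0],[0,0,0,0,0,-0.095,0],[0,0,0,0,0,0,0],[0,0,0,0,0,0,0]]
  ]
}}

```text
time_s: 8.87
eef_pos: [0.4648, 0.0403, 0.3003]
tool_rot: [0.001, -0.66, 0.751, -0.0]
wrist_force: [0.3, -0.7, 0.3]
opening: 0.0852
```

```bash
python3 -c "
from h import *
rep();print(rows([.4646,.0403,.226],np.radians(82.7)))
c=r.camera('top');cv2.imwrite('pics/t2.png',cv2.resize(c['frame'][170:340,130:390],None,fx=3,fy=3)[:,:,::-1])
"
```

```text
8.8667 open 0.0852 pos [0.4648 0.0403 0.3003] F [ 0.29 -0.68  0.3 ] M_tool [ 0.043 -0.015 -0.007] v 0.014
[array([ 0.1,  0.3, 74.3]), array([-0.0011,  0.0006, -0.    ]), np.float64(-0.0024)]
```

View pics/t2.png

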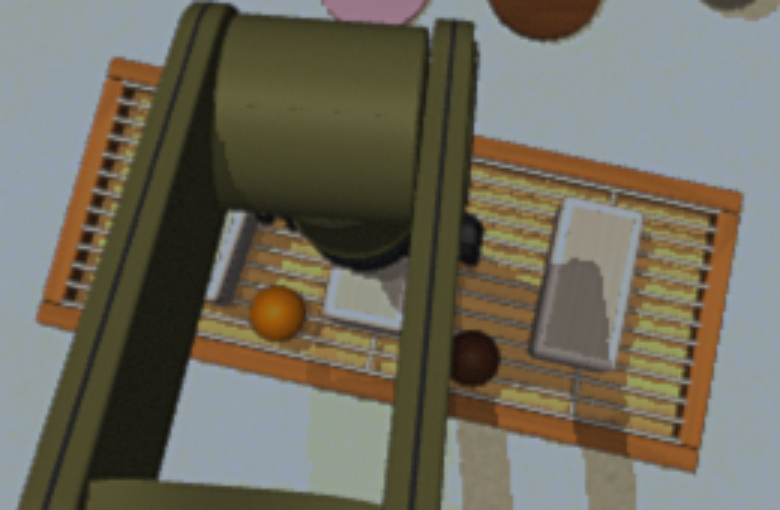

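>>> {"fn": "servo_tool", "kwargs": {
  "deltas": [
    [[0,0,25,0,0,0,0],[0,0,25,0,0,0,0],[0,0,18,0,0,0,0],[0,0,6,0,0,0,0],[0,0,0,0,0,0,255],[0,0,0,0,0,0,255],[0,0,0,0,0,0,255],[0,0,0,0,0,0,255],[0,0,0,0,0,0,255],[0,0,0,0,0,0,255]]
  ],
  "newtons": 100
}}

```text
time_s: 9.75
eef_pos: [0.4649, 0.0403, 0.2265]
tool_rot: [0.001, -0.661, 0.751, -0.0]
wrist_force: [-0.5, 0.7, 0.9]
opening: 0.0613
```

>>> {"fn": "servo_tool", "kwargs": {
  "deltas": [
    [[0,0,-10,0,0,0,255],[0,0,-25,0,0,0,255],[0,0,-30,0,0,0,255],[0,0,-30,0,0,0,255],[0,0,-20,0,0,0,255],[0,0,-5,0,0,0,255],[0,0,0,0,0,0,255],[0,0,0,0,0,0,255]]
  ]
}}

```text
time_s: 10.42
eef_pos: [0.4637, 0.0401, 0.3448]
tool_rot: [-0.001, -0.661, 0.751, 0.0]
wrist_force: [-0.9, -0.1, -5.5]
opening: 0.0614
```

>>> {"fn": "servo_tool", "kwargs": {
  "deltas": [
    [[0,-41,0,0,0,0,255],[0,-41,0,0,0,0,255],[0,-41,0,0,0,0,255],[0,0,0,0,0,0,255],[0,0,0,0,0,0,255],[0,0,0,0,0,0,255],[0,0,0,0,0,0,255],[0,0,0,0,0,0,255]]
  ]
}}

```text
time_s: 11.08
eef_pos: [0.5847, 0.0248, 0.3443]
tool_rot: [-0.002, -0.661, 0.751, 0.002]
wrist_force: [-2.1, 1.3, -10.4]
opening: 0.0609
```

```bash
python3 -c "
from h import *
rep()"
```

```text
11.0833 open 0.0609 pos [0.5847 0.0248 0.3443] F [ -2.08   1.34 -10.4 ] M_tool [-2.07   0.011 -0.08 ] v 0.093
```

>>> {"fn": "servo_tool", "kwargs": {
  "deltas": [
    [[0,41,0,0,0,0,255],[0,41,0,0,0,0,255],[0,41,0,0,0,0,255],[0,0,0,0,0,0,255],[0,0,0,0,0,0,255],[0,0,0,0,0,0,255],[0,0,0,0,0,0,255],[0,0,0,0,0,0,255]]
  ]
}}

```text
time_s: 11.75
eef_pos: [0.4659, 0.0401, 0.3464]
tool_rot: [0.001, -0.661, 0.751, -0.001]
wrist_force: [0.7, -0.1, -4.2]
opening: 0.0611
```

```bash
python3 -c "
from h import *
rep()"
```

```text
11.75 open 0.0611 pos [0.4659 0.0401 0.3464] F [ 0.72 -0.15 -4.21] M_tool [-0.407  0.004  0.   ] v 0.022
```

>>> {"fn": "servo_tool", "kwargs": {
  "deltas": [
    [[0,0,0,0,0,0,255],[0,0,0,0,0,0,255],[0,0,0,0,0,0,255],[0,0,0,0,0,0,255]]
  ]
}}

```text
time_s: 12.08
eef_pos: [0.4648, 0.0401, 0.3455]
tool_rot: [-0.0, -0.661, 0.751, 0.0]
wrist_force: [0.5, 0.5, -5.2]
opening: 0.0608
```

```bash
python3 -c "
from h import *
rep()
cv2.imwrite('pics/s3.png',r.camera('side')['frame'][:,:,::-1])"
```

```text
12.0833 open 0.0608 pos [0.4648 0.0401 0.3455] F [ 0.55  0.51 -5.21] M_tool [0.002 0.043 0.036] v 0.009
```

View pics/s3.png

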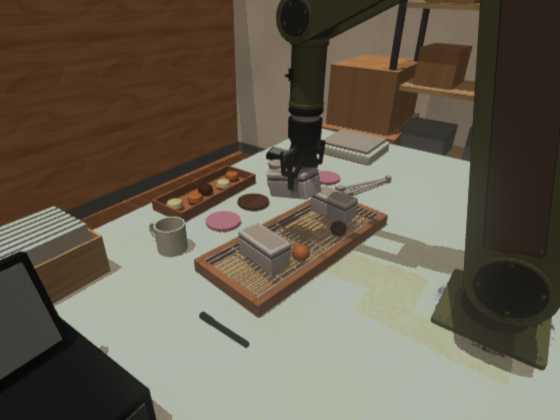

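>>> {"fn": "servo_tool", "kwargs": {
  "deltas": [
    [[0,-41,0,0,0,0,255],[0,-41,0,0,0,0,255],[0,-41,0,0,0,0,255],[0,0,0,0,0,0,255],[0,0,0,0,0,0,255],[0,0,0,0,0,0,255],[0,0,0,0,0,0,255],[0,0,0,0,0,0,255],[0,0,0,0,0,0,255],[0,0,0,0,0,0,255]]
  ]
}}

```text
time_s: 12.97
eef_pos: [0.5858, 0.0247, 0.346]
tool_rot: [0.0, -0.661, 0.751, -0.0]
wrist_force: [-0.5, 0.6, -4.5]
opening: 0.061
```

```bash
python3 -c "
from h import *
rep()"
```

```text
12.9667 open 0.061 pos [0.5858 0.0247 0.346 ] F [-0.46  0.58 -4.51] M_tool [-0.377  0.047  0.018] v 0.009
```

>>> {"fn": "servo_tool", "kwargs": {
  "deltas": [
    [[0,41,0,0,0,0,255],[0,41,0,0,0,0,255],[0,41,0,0,0,0,255],[0,0,0,0,0,0,255],[0,0,0,0,0,0,255],[0,0,0,0,0,0,255],[0,0,0,0,0,0,255],[0,0,0,0,0,0,255],[0,0,0,0,0,0,255],[0,0,0,0,0,0,255]]
  ]
}}

```text
time_s: 13.8
eef_pos: [0.4654, 0.04, 0.3457]
tool_rot: [0.0, -0.661, 0.751, -0.0]
wrist_force: [-0.1, -0.1, -4.8]
opening: 0.0605
```

```bash
python3 -c "
from h import *
rep()"
```

```text
13.8 open 0.0605 pos [0.4654 0.04   0.3457] F [-0.11 -0.07 -4.85] M_tool [-0.298 -0.003  0.036] v 0.014
```

>>> {"fn": "servo_tool", "kwargs": {
  "deltas": [
    [[0,0,0,0,0,0,255],[0,0,0,0,0,0,255],[0,0,0,0,0,0,255],[0,0,0,0,0,0,255],[0,0,0,0,0,0,255],[0,0,0,0,0,0,255]]
  ]
}}

```text
time_s: 14.3
eef_pos: [0.4645, 0.0401, 0.3457]
tool_rot: [-0.0, -0.661, 0.751, 0.0]
wrist_force: [-0.2, 0.4, -4.8]
opening: 0.0608
```

```bash
python3 -c "
from h import *
rep()"
```

```text
14.3 open 0.0608 pos [0.4645 0.0401 0.3457] F [-0.18  0.41 -4.79] M_tool [-0.032 -0.01  -0.035] v 0.003
```

>>> {"fn": "servo_tool", "kwargs": {
  "deltas": [
    [[0,-41,0,0,0,0,255],[0,-41,0,0,0,0,255],[0,-41,0,0,0,0,255],[0,0,0,0,0,0,255],[0,0,0,0,0,0,255],[0,0,0,0,0,0,255],[0,0,0,0,0,0,255],[0,0,0,0,0,0,255],[0,0,0,0,0,0,255],[0,0,0,0,0,0,255]]
  ]
}}

```text
time_s: 15.13
eef_pos: [0.5858, 0.0247, 0.346]
tool_rot: [0.0, -0.661, 0.751, -0.0]
wrist_force: [-0.6, 0.2, -4.6]
opening: 0.0611
```

>>> {"fn": "servo_tool", "kwargs": {
  "deltas": [
    [[0,0,0,0,0,0,255],[0,0,0,0,0,0,255],[0,0,0,0,0,0,255],[0,0,0,0,0,0,255],[0,0,0,0,0,0,255],[0,0,0,0,0,0,255]]
  ]
}}

```text
time_s: 15.63
eef_pos: [0.5865, 0.0245, 0.3457]
tool_rot: [-0.0, -0.661, 0.751, 0.0]
wrist_force: [0.3, -0.3, -4.4]
opening: 0.0608
```

```bash
python3 -c "
from h import *
rep()"
```

```text
15.6333 open 0.0608 pos [0.5865 0.0245 0.3457] F [ 0.33 -0.34 -4.44] M_tool [-0.116  0.046  0.009] v 0.005
```

>>> {"fn": "servo_tool", "kwargs": {
  "deltas": [
    [[0,41,0,0,0,0,255],[0,41,0,0,0,0,255],[0,41,0,0,0,0,255],[0,0,0,0,0,0,255],[0,0,0,0,0,0,255],[0,0,0,0,0,0,255],[0,0,0,0,0,0,255],[0,0,0,0,0,0,255],[0,0,0,0,0,0,255],[0,0,0,0,0,0,255]]
  ]
}}

```text
time_s: 16.47
eef_pos: [0.4654, 0.04, 0.3457]
tool_rot: [0.0, -0.661, 0.751, -0.0]
wrist_force: [-0.6, 0.8, -4.8]
opening: 0.0611
```

>>> {"fn": "servo_tool", "kwargs": {
  "deltas": [
    [[0,0,0,0,0,0,255],[0,0,0,0,0,0,255],[0,0,0,0,0,0,255],[0,0,0,0,0,0,255],[0,0,0,0,0,0,255],[0,0,0,0,0,0,255]]
  ]
}}

```text
time_s: 16.97
eef_pos: [0.4645, 0.0401, 0.3457]
tool_rot: [-0.0, -0.661, 0.751, 0.0]
wrist_force: [0.7, 1.1, -4.7]
opening: 0.0607
```

```bash
python3 -c "
from h import *
rep();c=r.camera('wrist');cv2.imwrite('pics/w4.png',c['frame'][:,:,::-1])"
```

```text
16.9667 open 0.0607 pos [0.4645 0.0401 0.3457] F [ 0.69  1.06 -4.72] M_tool [-0.273  0.024 -0.046] v 0.008
```

View pics/w4.png

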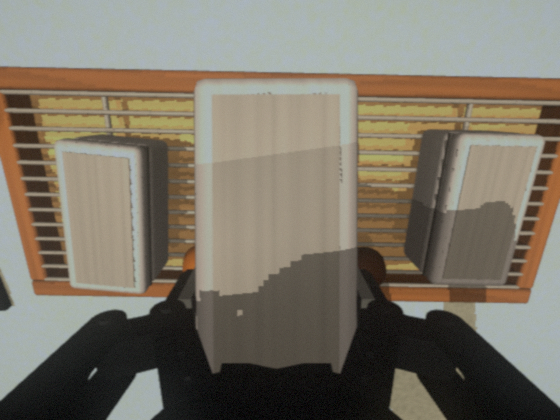

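>>> {"fn": "servo_tool", "kwargs": {
  "deltas": [
    [[0,0,10,0,0,0,255],[0,0,25,0,0,0,255],[0,0,30,0,0,0,255],[0,0,30,0,0,0,255],[0,0,14,0,0,0,255],[0,0,5,0,0,0,255],[0,0,3,0,0,0,255],[0,0,2,0,0,0,255],[0,0,1,0,0,0,255]]
  ]
}}

```text
time_s: 17.77
eef_pos: [0.4642, 0.0402, 0.2275]
tool_rot: [0.0, -0.661, 0.751, -0.0]
wrist_force: [-10.0, 1.3, 20.7]
opening: 0.0606
```

>>> {"fn": "servo_tool", "kwargs": {
  "deltas": [
    [[0,0,0,0,0,0,128],[0,0,0,0,0,0,0],[0,0,0,0,0,0,0],[0,0,0,0,0,0,0],[0,0,0,0,0,0,0],[0,0,-10,0,0,0,0],[0,0,-25,0,0,0,0],[0,0,-30,0,0,0,0],[0,0,-20,0,0,0,0]]
  ]
}}

```text
time_s: 18.52
eef_pos: [0.4652, 0.0401, 0.3126]
tool_rot: [0.001, -0.661, 0.751, -0.001]
wrist_force: [0.7, 0.4, -0.1]
opening: 0.0857
```

```bash
python3 -c "
from h import *
rep();print(rows([.4475,-.1147,.300],np.radians(81.8)))"
```

```text
18.5167 open 0.0857 pos [0.4652 0.0401 0.3126] F [ 0.69  0.36 -0.09] M_tool [0.037 0.016 0.004] v 0.602
[array([155.8,  -2.1,  12.6]), array([-0.0017,  0.0002,  0.    ]), np.float64(0.0159)]
```

>>> {"fn": "servo_tool", "kwargs": {
  "deltas": [
    [[25,0,4,0,0,0,0],[35,-1,4,0,0,0.008,0],[35,-1,3,0,0,0.008,0],[35,0,0,0,0,0,0],[18,0,0,0,0,0,0],[8,0,0,0,0,0,0],[0,0,0,0,0,0,0],[0,0,0,0,0,0,0]]
  ]
}}

```text
time_s: 19.18
eef_pos: [0.4456, -0.1146, 0.2997]
tool_rot: [0.0, -0.654, 0.756, 0.0]
wrist_force: [-0.2, 0.5, 0.2]
opening: 0.0856
```

```bash
python3 -c "
from h import *
rep();print(rows([.4475,-.1147,.226],np.radians(81.8)))"
```

```text
19.1833 open 0.0856 pos [ 0.4456 -0.1146  0.2997] F [-0.18  0.47  0.22] M_tool [-0.016  0.019  0.03 ] v 0.026
[array([-0.1, -2. , 73.7]), array([ 0.0001,  0.0007, -0.    ]), np.float64(-0.0014)]
```

>>> {"fn": "servo_tool", "kwargs": {
  "deltas": [
    [[0,0,25,0,0,0,0],[0,0,25,0,0,0,0],[0,0,18,0,0,0,0],[0,0,6,0,0,0,0],[0,0,0,0,0,0,255],[0,0,0,0,0,0,255],[0,0,0,0,0,0,255],[0,0,0,0,0,0,255],[0,0,0,0,0,0,255],[0,0,0,0,0,0,255]]
  ],
  "newtons": 100
}}

```text
time_s: 20.02
eef_pos: [0.4458, -0.1147, 0.2264]
tool_rot: [0.001, -0.655, 0.756, -0.001]
wrist_force: [0.2, 0.5, 2.3]
opening: 0.061
```

>>> {"fn": "servo_tool", "kwargs": {
  "deltas": [
    [[0,0,-10,0,0,0,255],[0,0,-25,0,0,0,255],[0,0,-30,0,0,0,255],[0,0,-30,0,0,0,255],[0,0,-20,0,0,0,255],[0,0,-5,0,0,0,255],[0,0,0,0,0,0,255],[0,0,0,0,0,0,255]]
  ]
}}

```text
time_s: 20.68
eef_pos: [0.4448, -0.1145, 0.345]
tool_rot: [-0.0, -0.655, 0.756, 0.0]
wrist_force: [-0.3, -0.2, -3.0]
opening: 0.0609
```

>>> {"fn": "servo_tool", "kwargs": {
  "deltas": [
    [[0,-41,0,0,0,0,255],[0,-41,0,0,0,0,255],[0,-41,0,0,0,0,255],[0,0,0,0,0,0,255],[0,0,0,0,0,0,255],[0,0,0,0,0,0,255],[0,0,0,0,0,0,255],[0,0,0,0,0,0,255],[0,0,0,0,0,0,255],[0,0,0,0,0,0,255]]
  ]
}}

```text
time_s: 21.52
eef_pos: [0.5664, -0.1321, 0.3459]
tool_rot: [-0.0, -0.655, 0.756, 0.0]
wrist_force: [-0.5, 0.1, -2.7]
opening: 0.0606
```

```bash
python3 -c "
from h import *
rep()"
```

```text
21.5167 open 0.0606 pos [ 0.5664 -0.1321  0.3459] F [-0.51  0.06 -2.75] M_tool [0.079 0.05  0.024] v 0.008
```

>>> {"fn": "servo_tool", "kwargs": {
  "deltas": [
    [[0,41,0,0,0,0,255],[0,41,0,0,0,0,255],[0,41,0,0,0,0,255],[0,0,0,0,0,0,255],[0,0,0,0,0,0,255],[0,0,0,0,0,0,255],[0,0,0,0,0,0,255],[0,0,0,0,0,0,255],[0,0,0,0,0,0,255],[0,0,0,0,0,0,255]]
  ]
}}

```text
time_s: 22.35
eef_pos: [0.4463, -0.1149, 0.3457]
tool_rot: [0.0, -0.655, 0.756, -0.0]
wrist_force: [0.5, -0.6, -2.6]
opening: 0.0611
```

```bash
python3 -c "
from h import *
rep()"
```

```text
22.35 open 0.0611 pos [ 0.4463 -0.1149  0.3457] F [ 0.48 -0.61 -2.6 ] M_tool [ 0.001  0.04  -0.051] v 0.007
```

>>> {"fn": "servo_tool", "kwargs": {
  "deltas": [
    [[0,0,10,0,0,0,255],[0,0,25,0,0,0,255],[0,0,30,0,0,0,255],[0,0,30,0,0,0,255],[0,0,14,0,0,0,255],[0,0,5,0,0,0,255],[0,0,3,0,0,0,255],[0,0,2,0,0,0,255],[0,0,0,0,0,0,255]]
  ]
}}

```text
time_s: 23.1
eef_pos: [0.4462, -0.1149, 0.2272]
tool_rot: [0.0, -0.655, 0.756, -0.001]
wrist_force: [-0.0, -0.2, -2.4]
opening: 0.0613
```

>>> {"fn": "servo_tool", "kwargs": {
  "deltas": [
    [[0,0,0,0,0,0,128],[0,0,0,0,0,0,0],[0,0,0,0,0,0,0],[0,0,0,0,0,0,0],[0,0,0,0,0,0,0],[0,0,-10,0,0,0,0],[0,0,-25,0,0,0,0],[0,0,-30,0,0,0,0],[0,0,-20,0,0,0,0]]
  ]
}}

```text
time_s: 23.85
eef_pos: [0.4457, -0.1148, 0.3138]
tool_rot: [0.0, -0.655, 0.756, -0.001]
wrist_force: [1.4, -0.4, -0.2]
opening: 0.0854
```

>>> {"fn": "servo_tool", "kwargs": {
  "deltas": [
    [[0,-20,0,0,0,0,0],[0,-20,0,0,0,0,0],[25,-20,0,0,0,0,0],[25,-20,0,0,0,0,0],[25,-20,0,0,0,0,0],[35,0,0,0,0,0,0],[35,0,0,0,0,0,0],[30,0,0,0,0,0,0],[20,0,0,0,0,0,0],[0,0,0,0,0,0,0]]
  ]
}}

```text
time_s: 24.68
eef_pos: [0.5162, -0.3262, 0.3118]
tool_rot: [-0.001, -0.653, 0.757, -0.001]
wrist_force: [-0.2, 0.3, 1.3]
opening: 0.0855
```

```bash
cat >>h.py <<'E'
def tins(name):
    c=r.camera("top");f=c["frame"];rc=[(171,191),(377,235),(363,324),(145,278)]
    hsv=cv2.cvtColor(f,cv2.COLOR_RGB2HSV)
    roi=np.zeros(f.shape[:2],np.uint8);cv2.fillPoly(roi,[np.array(rc)],255)
    m=((hsv[...,1]<60)&(hsv[...,2]>120)&(roi>0)).astype(np.uint8)*255
    m=cv2.morphologyEx(m,cv2.MORPH_OPEN,np.ones((3,3)))
    for k in cv2.findContours(m,0,2)[0]:
        if cv2.contourArea(k)>300:
            print(cv2.minAreaRect((ray(c,k[:,0,:],.098)[:,:2]*1000).astype(np.float32)))
    cv2.imwrite(name,cv2.resize(f[170:340,130:390],None,fx=3,fy=3)[:,:,::-1])
E
python3 -c "
from h import *
rep();tins('pics/t5.png')"
```

```text
24.6833 open 0.0855 pos [ 0.5162 -0.3262  0.3118] F [-0.17  0.27  1.26] M_tool [ 0.033 -0.035  0.053] v 0.047
((448.3314514160156, -114.6186752319336), (60.049930572509766, 117.78448486328125), 81.97062683105469)
((488.44482421875, 37.693058013916016), (60.47981262207031, 117.6240005493164), 82.30471801757812)
((478.283203125, 171.10818481445312), (60.7070426940918, 118.15880584716797), 77.22219848632812)
```

View pics/t5.png

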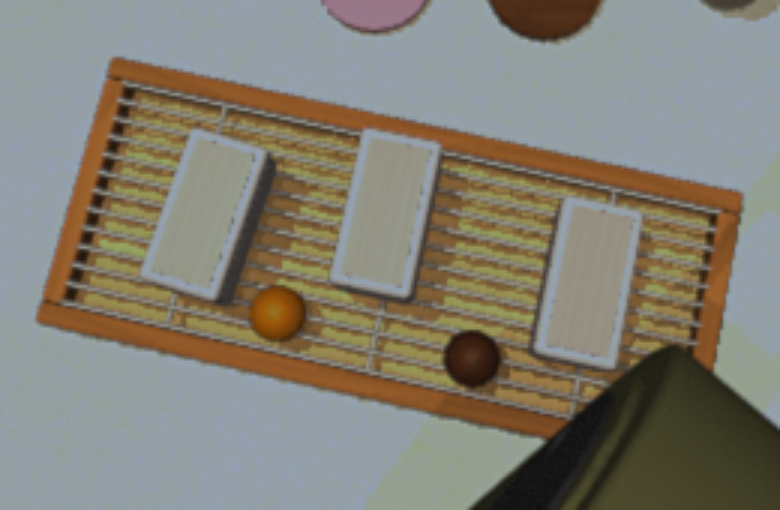

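```bash
python3 -c "
from h import *
print(rows([.4884,.0377,.300],np.radians(82.3)))"
```

```text
[array([-353.9,   80.3,   11.5]), array([-0.0005, -0.0004,  0.    ]), np.float64(-0.0121)]
```

>>> {"fn": "servo_tool", "kwargs": {
  "deltas": [
    [[-30,7,2,0,0,-0.012,0],[-40,9,2,0,0,0,0],[-40,9,2,0,0,0,0],[-40,9,2,0,0,0,0],[-40,9,2,0,0,0,0],[-40,9,0,0,0,0,0],[-40,9,0,0,0,0,0],[-40,9,0,0,0,0,0],[-30,7,0,0,0,0,0],[-14,3,0,0,0,0,0]]
  ]
}}

```text
time_s: 25.57
eef_pos: [0.4819, 0.0439, 0.3019]
tool_rot: [0.0, -0.661, 0.751, 0.001]
wrist_force: [-0.0, -0.1, -0.6]
opening: 0.0855
```

>>> {"fn": "servo_tool", "kwargs": {
  "deltas": [
    [[0,0,0,0,0,0,0],[0,0,0,0,0,0,0]]
  ]
}}

```text
time_s: 25.73
eef_pos: [0.4832, 0.0411, 0.3019]
tool_rot: [-0.0, -0.661, 0.751, 0.0]
wrist_force: [0.2, 0.0, 0.2]
opening: 0.0857
```

```bash
python3 -c "
from h import *
rep();print(rows([.4884,.0377,.226],np.radians(82.3)))"
```

```text
25.7333 open 0.0857 pos [0.4832 0.0411 0.3019] F [0.2  0.02 0.19] M_tool [-0.011  0.009  0.025] v 0.04
[array([ 2.7, -5.6, 75.9]), array([ 0.0002, -0.0001, -0.    ]), np.float64(0.0068)]
```

>>> {"fn": "servo_tool", "kwargs": {
  "deltas": [
    [[3,-6,25,0,0,0,0],[0,0,25,0,0,0,0],[0,0,18,0,0,0,0],[0,0,8,0,0,0,0],[0,0,0,0,0,0,255],[0,0,0,0,0,0,255],[0,0,0,0,0,0,255],[0,0,0,0,0,0,255],[0,0,0,0,0,0,255],[0,0,0,0,0,0,255]]
  ],
  "newtons": 115
}}

```text
time_s: 26.57
eef_pos: [0.4898, 0.0355, 0.2264]
tool_rot: [0.0, -0.659, 0.752, -0.001]
wrist_force: [-0.4, -1.7, -0.0]
opening: 0.0612
```

>>> {"fn": "servo_tool", "kwargs": {
  "deltas": [
    [[0,0,-10,0,0,0,255],[0,0,-10,0,0,0,255],[0,4,0,0,0,0,255],[0,8,0,0,0,0,255],[0,8,0,0,0,0,255],[0,4,0,0,0,0,255],[0,0,8,0,0,0,255],[0,0,7,0,0,0,255],[0,0,3,0,0,0,255],[0,0,2,0,0,0,255]]
  ]
}}

```text
time_s: 27.4
eef_pos: [0.4654, 0.0389, 0.2263]
tool_rot: [-0.001, -0.659, 0.752, 0.001]
wrist_force: [-11.6, 0.6, 40.2]
opening: 0.0611
```

>>> {"fn": "servo_tool", "kwargs": {
  "deltas": [
    [[0,0,0,0,0,0,255],[0,0,0,0,0,0,128],[0,0,0,0,0,0,0],[0,0,0,0,0,0,0],[0,0,0,0,0,0,0],[0,0,0,0,0,0,0],[0,0,0,0,0,0,0],[0,0,0,0,0,0,0],[0,0,0,0,0,0,0],[0,0,0,0,0,0,0]]
  ]
}}

```text
time_s: 28.23
eef_pos: [0.4658, 0.0389, 0.2256]
tool_rot: [-0.0, -0.659, 0.752, 0.0]
wrist_force: [0.7, 0.5, 0.0]
opening: 0.0858
```

```bash
python3 -c "
from h import *
rep()"
```

```text
28.2333 open 0.0858 pos [0.4658 0.0389 0.2256] F [0.73 0.46 0.  ] M_tool [ 0.007 -0.049  0.038] v 0.003
```

>>> {"fn": "servo_tool", "kwargs": {
  "deltas": [
    [[0,0,0,0,0,0,255],[0,0,0,0,0,0,255],[0,0,0,0,0,0,255],[0,0,0,0,0,0,255],[0,0,0,0,0,0,255],[0,0,-5,0,0,0,255],[0,0,-20,0,0,0,255],[0,0,-25,0,0,0,255],[0,0,-20,0,0,0,255],[0,0,-10,0,0,0,255]]
  ],
  "newtons": 120
}}

```text
time_s: 29.07
eef_pos: [0.4659, 0.0389, 0.3074]
tool_rot: [0.001, -0.659, 0.752, -0.001]
wrist_force: [1.5, 0.5, -5.2]
opening: 0.0608
```

>>> {"fn": "servo_tool", "kwargs": {
  "deltas": [
    [[0,0,0,0,0,0,255],[0,0,0,0,0,0,255],[0,0,0,0,0,0,255],[0,0,0,0,0,0,255]]
  ]
}}

```text
time_s: 29.4
eef_pos: [0.4649, 0.0389, 0.3044]
tool_rot: [-0.001, -0.659, 0.752, 0.001]
wrist_force: [-0.2, 1.1, -5.4]
opening: 0.061
```

```bash
python3 -c "
from h import *
rep();a=r.camera('side')['frame'][90:290,170:420];a=cv2.resize(a,None,fx=3,fy=3);cv2.imwrite('pics/s6.png',a[:,:,::-1])
print(rows([.7033,-.076,.012+.1+.19],None))"
```

```text
29.4 open 0.061 pos [0.4649 0.0389 0.3044] F [-0.16  1.15 -5.41] M_tool [-0.017  0.004 -0.002] v 0.006
[array([  82.7, -251.2,    1.7]), array([ 0.0031, -0.0004,  0.    ])]
```

View pics/s6.png

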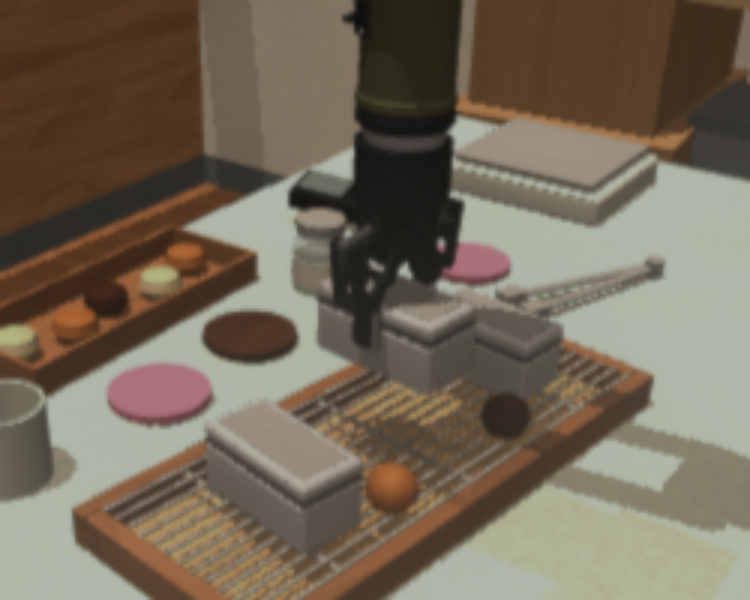

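>>> {"fn": "servo_tool", "kwargs": {
  "deltas": [
    [[0,-2,-8,0,0,0,255],[1,-5,-10,0,0,0,255],[3,-9,-8,0,0,0,255],[4,-12,0,0,0,0,255],[5,-15,0,0,0,0,255],[5,-15,0,0,0,0,255],[5,-15,0,0,0,0,255],[5,-15,0,0,0,0,255],[5,-15,0,0,0,0,255],[5,-15,0,0,0,0,255]]
  ]
}}

```text
time_s: 30.28
eef_pos: [0.579, -0.015, 0.3309]
tool_rot: [-0.0, -0.659, 0.752, 0.0]
wrist_force: [0.2, 0.2, -3.8]
opening: 0.0606
```

>>> {"fn": "servo_tool", "kwargs": {
  "deltas": [
    [[5,-15,0,0,0,0,255],[5,-15,0,0,0,0,255],[5,-15,0,0,0,0,255],[5,-15,0,0,0,0,255],[5,-15,0,0,0,0,255],[5,-15,0,0,0,0,255],[5,-15,0,0,0,0,255],[3,-11,0,0,0,0,255],[2,-7,0,0,0,0,255],[1,-3,0,0,0,0,255]]
  ]
}}

```text
time_s: 31.12
eef_pos: [0.6985, -0.0722, 0.3304]
tool_rot: [-0.0, -0.659, 0.752, 0.0]
wrist_force: [-0.3, -0.8, -4.9]
opening: 0.0607
```

>>> {"fn": "servo_tool", "kwargs": {
  "deltas": [
    [[0,0,4,0,0,0,255],[0,0,8,0,0,0,255],[0,0,8,0,0,0,255],[0,0,5,0,0,0,255],[0,0,0,0,0,0,255],[0,0,0,0,0,0,255],[0,0,0,0,0,0,255],[0,0,0,0,0,0,255]]
  ]
}}

```text
time_s: 31.78
eef_pos: [0.6974, -0.0713, 0.3073]
tool_rot: [0.0, -0.659, 0.752, -0.0]
wrist_force: [0.3, -0.1, -4.9]
opening: 0.061
```

```bash
python3 -c "
from h import *
rep();print(rows([.7033,-.076,.302],None))
a=r.camera('side')['frame'];b=r.camera('wrist')['frame'];c=r.camera('top')['frame']
o=np.vstack([np.hstack([cv2.resize(a[90:290,170:420],(400,300)),cv2.resize(b,(400,300))]),np.hstack([cv2.resize(c[90:340,130:430],(400,300)),cv2.resize(a[130:230,190:320],(400,300))])])
cv2.imwrite('pics/f7.png',o[:,:,::-1])"
```

```text
31.7833 open 0.061 pos [ 0.6974 -0.0713  0.3073] F [ 0.3  -0.07 -4.88] M_tool [-0.078  0.005  0.037] v 0.003
[array([ 3.9, -6.4,  5.3]), array([-0.001, -0.   , -0.   ])]
```

View pics/f7.png

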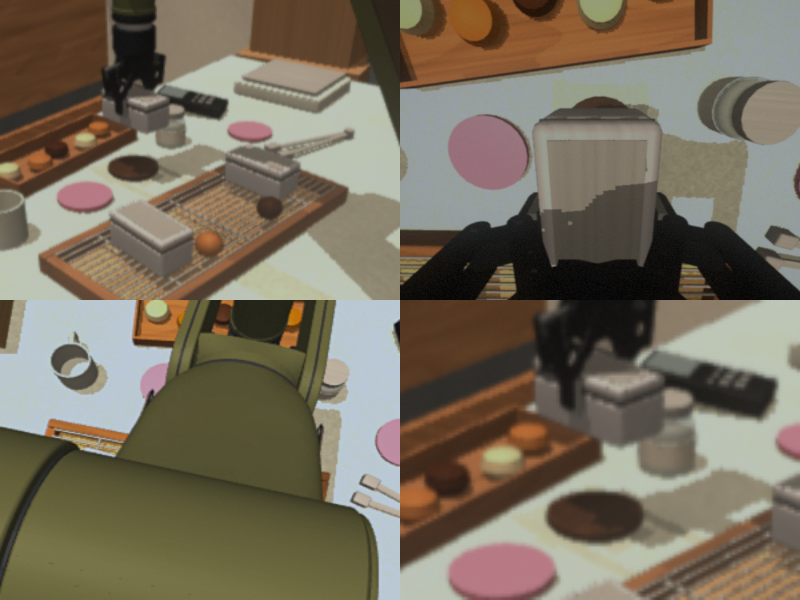

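>>> {"fn": "servo_tool", "kwargs": {
  "deltas": [
    [[2,-3,2,0,0,0,255],[2,-3,3,0,0,0,255],[0,0,0,0,0,0,255],[0,0,0,0,0,0,255],[0,0,0,0,0,0,255],[0,0,0,0,0,0,255]]
  ]
}}

```text
time_s: 32.43
eef_pos: [0.7027, -0.0761, 0.3016]
tool_rot: [-0.0, -0.659, 0.752, 0.0]
wrist_force: [-0.5, -0.4, -4.0]
opening: 0.0609
```

```bash
python3 -c "
from h import *
from scipy.spatial.transform import Rotation as Ro
rep()
s=r.state();q=s['tool_rot'];R=Ro.from_quat([q[1],q[2],q[3],q[0]]).as_matrix();p=s['eef_pos']
P=lambda x,y,z:p+R@np.array([x,y,0])/1000+np.array([0,0,z/1000-.190])
top=[P(x,y,62) for x,y in[(-31,-60),(31,-60),(31,60),(-31,60)]];bot=[P(x,y,0) for x,y in[(-31,-60),(31,-60),(31,60),(-31,60)]]
ims=[]
for n,(x0,x1,y0,y1) in {'side':(200,310,110,220),'wrist':(150,420,110,380)}.items():
    c=r.camera(n);k=400/(x1-x0)
    f=cv2.resize(c['frame'][y0:y1,x0:x1],(400,400),interpolation=cv2.INTER_CUBIC)
    for L,col in((top,(255,0,0)),(bot,(0,0,255))):
        u=cv2.projectPoints(np.array(L),np.array(c['rvec'],float),np.array(c['tvec'],float),c['camera_matrix'],None)[0][:,0]
        cv2.polylines(f,[((u-[x0,y0])*k).astype(int)],True,col,1)
    ims.append(f)
cv2.imwrite('pics/f8.png',np.hstack(ims)[:,:,::-1])"
```

```text
32.4333 open 0.0609 pos [ 0.7027 -0.0761  0.3016] F [-0.53 -0.36 -3.99] M_tool [-0.093 -0.02  -0.031] v 0.003
```

View pics/f8.png

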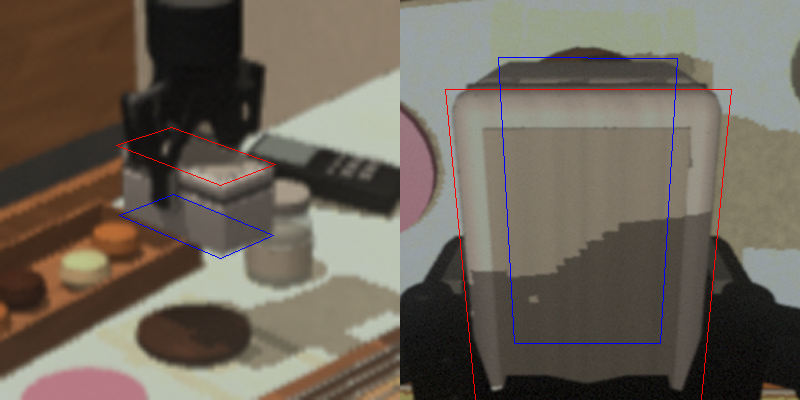

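```bash
python3 -c "
from h import *
from scipy.spatial.transform import Rotation as Ro
s=r.state();q=s['tool_rot'];R=Ro.from_quat([q[1],q[2],q[3],q[0]]).as_matrix();p=s['eef_pos']
P=lambda x,y,z:p+R@np.array([x,y,0])/1000+np.array([0,0,z/1000-.190])
c=r.camera('side');x0,y0,k=220,130,10
f=cv2.resize(c['frame'][y0:y0+60,x0:x0+70],None,fx=k,fy=k,interpolation=cv2.INTER_NEAREST)
f=np.clip(f.astype(float)*1.4,0,255).astype(np.uint8)
for z in(0,62):
  for x,y in[(-31,-60),(31,-60),(31,60),(-31,60)]:
    u=cv2.projectPoints(P(x,y,z)[None],np.array(c['rvec'],float),np.array(c['tvec'],float),c['camera_matrix'],None)[0].ravel()
    print(x,y,z,u.round(1));cv2.circle(f,tuple(((u-[x0,y0]+.5)*k).astype(int)),4,(255,0,0),1)
cv2.imwrite('pics/f9.png',f[:,:,::-1])"
```

```text
-31 -60 0 [232.8 169.1]
31 -60 0 [247.6 163.6]
31 60 0 [275.3 174.7]
-31 60 0 [260.6 181. ]
-31 -60 62 [232.  149.9]
31 -60 62 [247.2 144.9]
31 60 62 [275.7 155.2]
-31 60 62 [260.6 160.9]
```

View pics/f9.png

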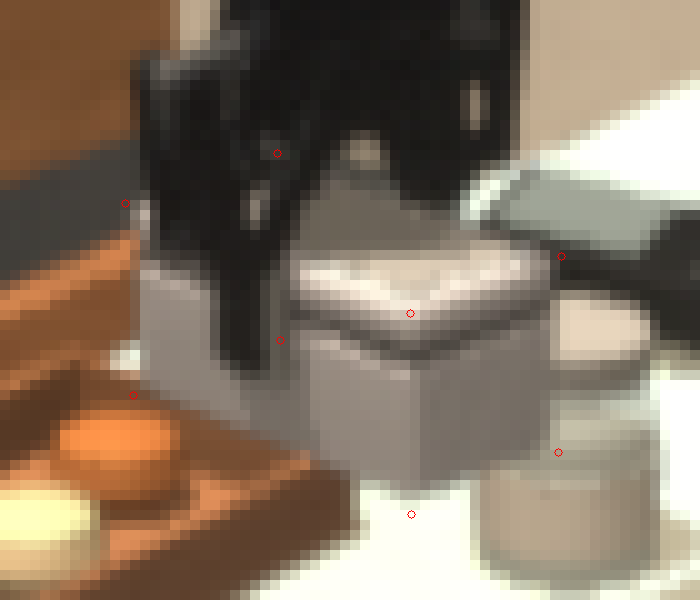

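```bash
python3 -c "
from h import *
rep();print(r.hand_in())"
```

```text
32.5833 open 0.0609 pos [ 0.7027 -0.0761  0.3018] F [-0.48 -0.42 -4.48] M_tool [-0.103  0.016  0.019] v 0.001
the job is handed in; nothing more can be done
None
```

I handed the job in at 32.6 s, holding the middle tin about 10 cm above the middle of the dark round board. I lifted and shook the tins in the order left, middle, right.

**Which tin rattles:** I took it to be the middle one.
- **Left tin:** its wrist moment stayed within about 0.02 N m between shakes.
- **Right tin:** it weighs about 0.27 kg, less than the 0.3 kg ball, so it cannot hold it. Its moment differed by 0.08 N m between the two ends.
- **Middle tin:** its moment varied between 0 and −0.38 N m from shake to shake, with large swings just after the shakes. The readings did not show two clean end values. Part of the variation comes from the tin slipping in the grip.

**What went wrong:** the middle tin slipped about 24 mm lengthwise in the grip, so I first set it back about 24 mm off. I found this only after the right tin's shake. I then put it back where it had stood, let go and gripped it again at 120 N before taking it to the board. That second set-down peaked at about 40 N on the wrist. I did not measure the tin's position again after putting it back.

**Last checks:**
- **Other tins:** after being set back, the left and right tins measured within about 1 mm of where they started.
- **Cakes and other things:** those visible in the later pictures looked undisturbed.
- **Held tin:** the arm was still, less than 1 mm from the board's measured centre. The pictures suggest the tin is upright to about 2–3°. Its near lower corner looked a few mm higher in the side view than I expected.

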